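# Fish the red basket out of its soak tank and hang it to drip

### The arm

A 6-joint arm with a two-finger parallel gripper is mounted at the origin on the work surface; the furniture and walls round the work are solid. World frame = base frame: x ahead of the robot, y to its left, z up, the work surface at z = 0. Lengths are in m, angles in rad, forces in N, time in s.
With the tool pointing down it reaches from about 0.3 to 0.775 m from the base axis. Payload 14.6 kg.
Tool frame: the origin (TCP) lies at the very end of the fingers, on their centre line; the grasp point (between the pads) lies 19 mm behind it; z points along the fingers, y is the line along which they close (so a half turn about z gives the same grasp; the last joint's range is limited). The gripper opens to 94 mm and grips with 3 to 60 N. Pads are 16 mm wide; open, the fingers measure 119 mm over their backs; the gripper's body (75 mm by 177 mm) begins 78 mm behind the grasp point.
Start: joints at [1.231, 0.3, 1.521, -0, 1.321, -0.067], TCP at [0.148, 0.53, 0.205] pointing down, gripper open.
Joint ranges: [-3.03, 3.03], [-0.79, 2.21], [0.23, 2.52], [-1.04, 4.18], [0, 3.07], [-2.55, 2.55]. Speed limits (rad/s): [2.22, 2.22, 2.57, 3.14, 3.14, 3.14].

### API

Orientations are given as [roll, pitch, yaw] about the fixed x, y, z axes, in that order (R = Rz(yaw) Ry(pitch) Rx(roll)).
In Python, from station import ctrl gives the robot as it stands.
- The arm moves only by the tool move_arm, never from a script. Its argument "targets" is a list of rows, each a list of 6 numbers: the shift along the tool's x, y, z in units of 1000 mm (1.0 is 1000 mm), then the turn, a rotation vector about the tool's x, y, z in units of 30 degrees (1.0 is 30 degrees). In form: [[tx, ty, tz, ax, ay, az], ...]. A call has exactly 5 rows; each row is the pose to reach, as a shift and turn from the pose commanded when the call began, along the tool's axes at that moment; what a row does not reach only later rows make up. A row lasts 1/12 s, in which the tool goes at most 41.7 mm and 7.16 degrees, less where a joint would pass 70% of its speed; a pose out of reach is approached as far as the arm can. A call with a number of a shift or a turn outside -1 to 1 is refused whole. A call with a gripper value outside its range is refused whole. "fingers" is the opening, from -1 (shut) to 1 (fully open), set as the call begins (left out, the last holds). The fingers move at their own pace and stop on an object; "grip_force" is the grip in N (left out, the last holds). Time passes only in rows, so rows that repeat a pose let the fingers close, or fill a call up. It gives the time, the measured TCP pose, the force and the opening at its end, in the units of the state.
- ctrl.get_obs(): the state, without advancing time (a new reading comes with each control period).
- ctrl.camera(name): name is "side" or "top"; returns the picture (400x640x3 uint8, red, green, blue); there is no depth.
- ctrl.camera_info(name): a dict with "fx", "fy", "cx", "cy" (pixels), "rvec" (rotation vector, rad) and "tvec" (3), from world to camera coordinates, as OpenCV has them. Camera axes: x right, y down, z forward; pixel columns grow to the right and rows downward; lengths in m; the calibration is good to about 2 mm. A picture is of the moment at which its call begins. camera_info takes no time and is no camera call.
- ctrl.hand_in(): hands the job in, once; it reports no verdict.
The state is a dict: "time_s": time; "qpos": joint angles; "joint_vel": joint speeds; "tau": joint torques, N m; "ee_pos": TCP position; "eef_rot": TCP orientation; "force": force on the tool from outside, world axes, zero at the start; "moment": the same for the moment, N m; "grip_width": finger opening in m.
Only numpy, scipy, OpenCV 4.12 (cv2) and the standard library are available. Lean on these libraries where they do the work, as an engineer would, in place of code of your own. Each camera call takes 0.05 s, during which the arm holds its last target. There are 200 camera calls.

### The job

Take the hook rod from the fork of the drip stand, reach down with it into the soak tank in which the red-handled basket (with the red elbow) hangs, and lift that basket out by its handle. Then hang the rod back in the fork with the basket still hanging from its hook over the drip tray. Do not touch the red basket with the gripper or arm itself, and leave the blue-handled basket hanging where it is.

Things in the scene. Friction and masses are not known exactly. Their poses are not given: they have to be found in the camera images.
- rod_grip (a point): Hook rod, loose, 0.2 kg, upright in the drip stand's fork. Point: centre of its orange grip block, 36 (x) x 22 (y, sides to grip) x 50 mm tall; z up. Under the block a collar 44 mm across, 6 mm thick, its underside 31 mm below the point, rests on the fork. Below it an 8 mm shank on the z axis ends in a J hook that opens upward and points to -x.
- hook_bottom (a point): The hook of that rod, 8 mm round steel. Point: in the bar, at the middle of the hook's bottom, 131 mm below and 14 mm to -x of the grip's centre; axes as the grip. Lowest part 4 mm below this point. The free tip stands 17 mm to -x and reaches 24 mm above this point; 20 mm or more are free between tip and shank.
- red_basket_bail (a point): Red-handled wire basket 80 (x) x 52 mm, 0.11 to 0.23 kg, loose, a red elbow fixed in it. Point: top of the handle (bar's axis), a stiff upright 6 mm bar arch in the basket's y-z plane, so the hook must point along x, either way. From the point it falls 18 mm over 26 mm to each side, then straight to the rim 48 mm below. Underside 76 mm below; the elbow stays over 50 mm below.
- blue_basket_bail (a point): The same with blue handle and coupling; leave alone. Point: top of its handle. Each basket hangs by side ears on ledges in the middle of its own white, open-topped, fixed tank, turned like the basket: 140 mm high, inside 120 (x) x 96 mm, outside 150 x 118 mm; handle top 52 mm below the rim. On lifting, the basket has 7 mm play in y.
- fork_seat (a point): Drip stand, fixed: a flat fork, top 200 mm above the bench, over a steel tray 12 mm high. Point: where the rod hangs, midway between the two prongs, level with their top. Prongs run along x, 8 mm thick; the slot is 28 mm wide, open at its -x end 34 mm from the point; a post stands 69 mm to +x. At the start the rod hangs here, hook to -x.
Things that resemble listed ones, but are neither listed nor needed, are in the scene too. What is shaped like the part that bears rod_grip but pink or turquoise is not meant.

How it is judged:
On the way:
1. the red basket hangs from the hook, lifted wholly out of its tank (x of red_basket_bail in the frame of hook_bottom between -0.02 and 0.018 m and z of red_basket_bail in the frame of hook_bottom between -0.004 and 0.026 m and y of red_basket_bail in the frame of hook_bottom between -0.022 and 0.022 m and height (world z) of red_basket_bail above 0.217 m), for 0.2 s.
At the end, for the whole second after the job is handed in: The rod hangs upright (within 10 degrees) in the fork, collar on the prongs, 30 mm before to 50 mm behind the marked place; the red basket hangs at rest from its hook by the handle, clear of the tray, tilted under 25 degrees; the blue basket is within 20 mm of where it was (x of red_basket_bail in the frame of hook_bottom between -0.02 and 0.018 m and z of red_basket_bail in the frame of hook_bottom between -0.004 and 0.026 m and y of red_basket_bail in the frame of hook_bottom between -0.022 and 0.022 m and x of rod_grip in the frame of fork_seat between -0.03 and 0.05 m and y of rod_grip in the frame of fork_seat between -0.02 and 0.02 m and z of rod_grip in the frame of fork_seat between 0.025 and 0.039 m and angle between rod_grip's own z axis and vertical below 0.17 rad and angle between red_basket_bail's own z axis and vertical below 0.45 rad and height (world z) of red_basket_bail above 0.085 m and linear speed of red_basket below 0.08 m/s and linear speed of hook_rod below 0.05 m/s and distance of blue_basket_bail from where it was at the start of the episode below 0.02 m); the robot touches nothing.
It fails at once if the gripper or arm itself touches the red basket (contact force between any of the fingers, the arm and red_basket above 0.5 N).
It fails at once if the blue basket is pulled from its place (distance of blue_basket_bail from where it was at the start of the episode above 0.03 m).
It also fails if it takes over 67 s, if anything falls off the work surface, if the arm or the gripper's body presses on something with over 40 N, if the wrist force passes 120 N, or if a joint passes its speed limit or range.

## Working session

There is one attempt and no reset: what is moved stays moved. The work goes in short steps, Python scripts to look and compute and a tool call to move; the robot and the scene stay as the last step left them, time stands still between calls to the robot, and variables do not carry over. Pictures are saved under pics/ and viewed, on a budget of 10 in all, crops included, one or two more only if the job needs it, and the job is handed in when it is done.

Besides the shell and the picture viewer there is one more tool, called after "Call:" by a JSON object that holds its "api" and its "payload", one argument or row to a line. move_arm: Moves the arm, as the interface text tells. Shifts and turns lie within -1 to 1; 1 stands for 1000 mm of shift or 30 degrees of turn. Its arguments: {"type":"object","properties":{"targets":{"type":"array"},"fingers":{"type":"number"},"grip_force":{"type":"number"}},"required":["targets"]}

```bash
mkdir -p pics; ls; python3 - <<'E'
from station import ctrl
import cv2
for n in("side","top"):
    cv2.imwrite(f"pics/{n}0.png",ctrl.camera(n)[:,:,::-1]); print(ctrl.camera_info(n))
print(ctrl.get_obs())
E
```

```text
pics
{'fx': 425.9995747143514, 'fy': 425.9995747143514, 'cx': 318.2602840302945, 'cy': 202.335015470243, 'rvec': array([ 2.1726149 , -0.13641766,  0.10572945]), 'tvec': array([-0.45380529,  0.14314361,  1.15682224])}
{'fx': 520.1716110161016, 'fy': 520.1716110161016, 'cx': 326.8924481127182, 'cy': 196.94246683992503, 'rvec': array([ 2.11278623, -2.160711  ,  0.18206932]), 'tvec': array([-0.06385465,  0.49608438,  1.62994665])}
{'time_s': 0.1, 'qpos': array([ 1.23138464e+00,  3.00416979e-01,  1.52149943e+00, -2.22678102e-05,
        1.32071060e+00, -6.65990043e-02]), 'joint_vel': array([-0.00116869,  0.00082455, -0.00064162, -0.00044025,  0.00027591,
       -0.00075694]), 'tau': array([-2.20247862e-04, -5.32645261e+01, -3.53285587e+01,  7.09613808e-02,
        2.35044491e-02, -3.09613677e-05]), 'ee_pos': array([0.14812342, 0.52943855, 0.20495056]), 'eef_rot': array([-3.14055916e+00, -4.73143636e-05,  2.86878547e+00]), 'force': array([-0.35231923,  0.02885002,  0.22417777]), 'moment': array([0.00113618, 0.02704738, 0.02099948]), 'grip_width': 0.09354756357685559}
```

View pics/side0.png

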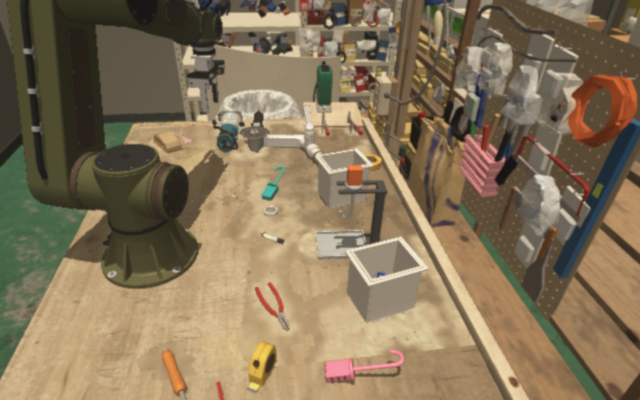

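View pics/top0.png

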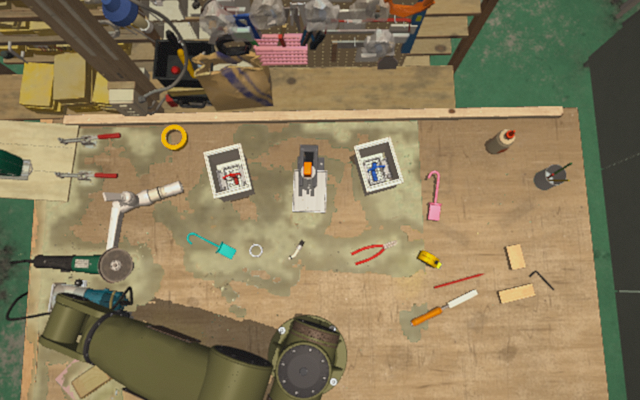

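Side view: the orange grip is at (355,175) in the fork, with the red tank behind it at (343,178) and the blue tank in front at (386,278). Top view: grip at (308,170), red tank at (229,171), blue tank at (377,165). I'll measure these now.

```bash
cat > h.py <<'E'
import numpy as np, cv2
from scipy.spatial.transform import Rotation as Ro
from station import ctrl
def cam(n):
    i=ctrl.camera_info(n); R=cv2.Rodrigues(np.array(i['rvec']))[0]
    K=np.array([[i['fx'],0,i['cx']],[0,i['fy'],i['cy']],[0,0,1]]); return K,R,np.array(i['tvec'])
def ray(n,uv):
    K,R,t=cam(n); return -R.T@t, R.T@np.linalg.solve(K,[uv[0],uv[1],1])
def onz(n,uv,z):
    o,d=ray(n,uv); return o+d*(z-o[2])/d[2]
def tri(a,ua,b,ub):
    o1,d1=ray(a,ua);o2,d2=ray(b,ub)
    s=np.linalg.lstsq(np.c_[d1,-d2],o2-o1,rcond=None)[0]
    p,q=o1+d1*s[0],o2+d2*s[1]; return (p+q)/2,np.linalg.norm(p-q)
def proj(n,p):
    K,R,t=cam(n); x=K@(R@np.array(p)+t); return x[:2]/x[2]
def mask(im,lo,hi,box=None):
    m=cv2.inRange(cv2.cvtColor(im,cv2.COLOR_RGB2HSV),lo,hi)
    if box:
        k=np.zeros_like(m);x0,y0,x1,y1=box;k[y0:y1,x0:x1]=255;m&=k
    return m
def cen(m):
    v,u=np.nonzero(m); return np.array([u.mean(),v.mean()]),len(u)
E
python3 - <<'E'
from h import *
S=cv2.imread('pics/side0.png')[:,:,::-1].copy();T=cv2.imread('pics/top0.png')[:,:,::-1].copy()
ms=mask(S,(3,150,120),(18,255,255),(335,155,375,195)); mt=mask(T,(3,150,120),(18,255,255),(295,150,320,185))
a,n1=cen(ms);b,n2=cen(mt);print(a,n1,b,n2,tri('side',a,'top',b),onz('top',b,.256))
print('blk rect',cv2.minAreaRect(cv2.findNonZero(mt)))
for nm,box in(('red',(200,140,258,205)),('blue',(348,132,408,198))):
    m=mask(T,(0,0,150),(180,45,255),box); m=cv2.morphologyEx(m,cv2.MORPH_OPEN,np.ones((2,2)))
    c=max(cv2.findContours(m,0,1)[0],key=cv2.contourArea); c2=c
    q=cv2.boxPoints(cv2.minAreaRect(cv2.convexHull(c))); print(nm,q.round(1).tolist())
    P=np.array([onz('top',x,.14) for x in q]);print(P.round(4).tolist(),P.mean(0),[np.linalg.norm(P[i]-P[i-1]).round(3) for i in range(4)])
mr=mask(T,(170,130,80),(180,255,255),(205,150,255,200))|mask(T,(0,150,80),(6,255,255),(205,150,255,200))
c,n=cen(mr);print('red',c,n,onz('top',c,.08))
cs=[cv2.resize(T[135:220,195:280],None,fx=6.5,fy=6.5,interpolation=2)[:,:400],cv2.resize(T[135:220,285:335],None,fx=6.5,fy=6.5,interpolation=2)]
cv2.imwrite('pics/c1.png',np.hstack(cs)[:,:,::-1])
E
```

```text
[355.2173913  174.10507246] 276 [307.18888889 167.61111111] 90 (array([ 0.54622799, -0.01909926,  0.23564585]), np.float64(0.004140214019281177)) [ 0.54372362 -0.01996815  0.256     ]
blk rect ((307.5, 168.0), (12.0, 7.0), 90.0)
red [[203.89999389648438, 153.1999969482422], [241.6999969482422, 144.1999969482422], [252.8000030517578, 190.39999389648438], [215.0, 199.39999389648438]]
[[0.6221, 0.299, 0.14], [0.6482, 0.1836, 0.14], [0.5031, 0.1494, 0.14], [0.4779, 0.2632, 0.14]] [0.56282934 0.22378756 0.14      ] [np.float64(0.149), np.float64(0.118), np.float64(0.149), np.float64(0.117)]
blue [[354.1000061035156, 146.8000030517578], [390.79998779296875, 136.3000030517578], [404.20001220703125, 183.10000610351562], [367.5, 193.60000610351562]]
[[0.6321, -0.1614, 0.14], [0.6629, -0.2756, 0.14], [0.5154, -0.3098, 0.14], [0.4856, -0.1972, 0.14]] [ 0.57401619 -0.23598953  0.14      ] [np.float64(0.151), np.float64(0.118), np.float64(0.151), np.float64(0.116)]
red [232.71186441 176.69491525] 59 [0.55944642 0.22102513 0.08      ]
```

View pics/c1.png

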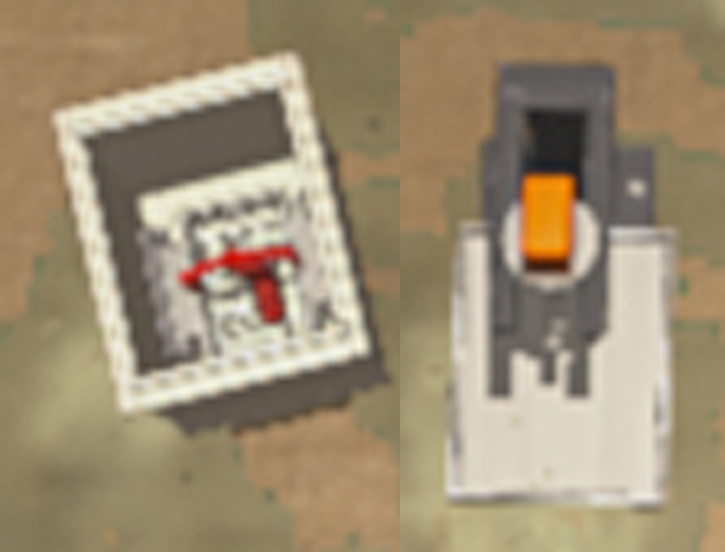

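The crop shows the red handle bar at about (232,175) in the top picture, across the tank's long axis. The orange block is at (307.6,167.6), on a fork that is almost aligned with world x. I'll get the fork yaw from its edges and work out the first moves.

```bash
cat >> h.py <<'E'
def go(p,yaw,pos=None,rot=None):
    o=ctrl.get_obs(); pos=o['ee_pos'] if pos is None else np.array(pos)
    R=Ro.from_euler('xyz',o['eef_rot']) if rot is None else Ro.from_euler('xyz',rot)
    T=Ro.from_euler('xyz',[np.pi,0,np.radians(yaw)])
    print('t',round(o['time_s'],2),'shift',R.inv().apply(np.array(p)-pos).round(4),'turn/30',(np.degrees((R.inv()*T).as_rotvec())/30).round(4))
E
python3 - <<'E'
from h import *
f=lambda x,y:onz('top',(285+(x-400)/6.5-.5+.08,135+y/6.5-.5+.08),.2)
L=[f(497,70),f(487,395)];R=[f(612,70),f(592,395)]
for a,b in(L,R): d=a-b;print(a,b,np.degrees(np.arctan2(d[1],d[0])))
# tray edges z=.012
f2=lambda x,y:onz('top',(285+(x-400)/6.5-.5+.08,135+y/6.5-.5+.08),.012)
for a,b in((f2(465,228),f2(450,500)),(f2(675,232),f2(662,500))): d=a-b;print('tray',a,b,np.degrees(np.arctan2(d[1],d[0])))
print('bail',onz('top',(231.9,175),.088))
go((.543,-.02,.33),180)
E
```

```text
[0.62417292 0.00336171 0.2       ] [0.47454703 0.00991597 0.2       ] -2.508198891041576
[ 0.62302527 -0.04885326  0.2       ] [ 0.47350471 -0.03699031  0.2       ] -4.536341497732997
tray [0.59302061 0.02934374 0.012     ] [0.45390013 0.03857472 0.012     ] -3.7961478056926325
tray [ 0.58859074 -0.07714738  0.012     ] [ 0.45153412 -0.06753473  0.012     ] -4.01194672835371
bail [0.56324837 0.22219366 0.088     ]
t 0.1 shift [-0.5283 -0.4229 -0.1246] turn/30 [-1.90e-03 -4.00e-04 -5.21e-01]
```

Call:
{"api": "move_arm", "payload": {
  "targets": [
    [-0.026,-0.021,-0.006,0,0,0],
    [-0.053,-0.042,-0.012,0,0,0],
    [-0.079,-0.063,-0.019,0,0,0],
    [-0.106,-0.085,-0.025,0,0,0],
    [-0.132,-0.106,-0.031,0,0,0]
  ],
  "fingers": 1
}}

```text
time_s: 0.52
ee_pos: [0.2472, 0.3904, 0.2365]
eef_rot: [-3.141, -0.0, 2.869]
force: [0.6, 1.0, 0.8]
grip_width: 0.0938
```

Call:
{"api": "move_arm", "payload": {
  "targets": [
    [-0.026,-0.021,-0.006,0,0,0],
    [-0.053,-0.042,-0.012,0,0,0],
    [-0.079,-0.063,-0.019,0,0,0],
    [-0.106,-0.085,-0.025,0,0,0],
    [-0.132,-0.106,-0.031,0,0,0]
  ]
}}

```text
time_s: 0.93
ee_pos: [0.3459, 0.2527, 0.2677]
eef_rot: [-3.142, 0.0, 2.869]
force: [0.8, 0.9, -0.2]
grip_width: 0.0939
```

Call:
{"api": "move_arm", "payload": {
  "targets": [
    [-0.026,-0.021,-0.006,0,0,0],
    [-0.053,-0.042,-0.012,0,0,0],
    [-0.079,-0.063,-0.019,0,0,0],
    [-0.106,-0.085,-0.025,0,0,0],
    [-0.132,-0.106,-0.031,0,0,0]
  ]
}}

```text
time_s: 1.35
ee_pos: [0.4445, 0.115, 0.2987]
eef_rot: [-3.141, -0.0, 2.869]
force: [0.3, 0.8, -0.4]
grip_width: 0.0938
```

Call:
{"api": "move_arm", "payload": {
  "targets": [
    [-0.026,-0.021,-0.006,0,0,0],
    [-0.053,-0.042,-0.012,0,0,0],
    [-0.079,-0.063,-0.019,0,0,0],
    [-0.106,-0.085,-0.025,0,0,0],
    [-0.132,-0.106,-0.031,0,0,0]
  ]
}}

```text
time_s: 1.77
ee_pos: [0.5431, -0.0226, 0.3295]
eef_rot: [-3.142, -0.0, 2.869]
force: [0.4, 0.8, 0.4]
grip_width: 0.0938
```

Call:
{"api": "move_arm", "payload": {
  "targets": [
    [0,0,0,0,0,-0.15],
    [0,0,0,0,0,-0.3],
    [0,0,0,0,0,-0.4],
    [0,0,0,0,0,-0.4],
    [0,0,0,0,0,-0.4]
  ]
}}

```text
time_s: 2.18
ee_pos: [0.5423, -0.0209, 0.3292]
eef_rot: [3.142, -0.001, 3.076]
force: [-0.3, 0.4, -1.6]
grip_width: 0.0943
```

```bash
python3 - <<'E'
from h import *
o=ctrl.get_obs();print(o['ee_pos'],np.degrees(o['eef_rot']),o['force'])
go((.543,-.0195,.33),176.3)
S=ctrl.camera('side')
cv2.imwrite('pics/s2.png',cv2.resize(S[90:290,270:450],None,fx=3,fy=3,interpolation=2)[:,:,::-1])
E
```

```text
[ 0.54234555 -0.02089628  0.32919649] [ 1.79997588e+02 -3.12716204e-02  1.76268236e+02] [-0.31756796  0.42579685 -1.58496526]
t 2.18 shift [-0.0006  0.0014 -0.0008] turn/30 [ 0.0001 -0.001  -0.0011]
```

View pics/s2.png

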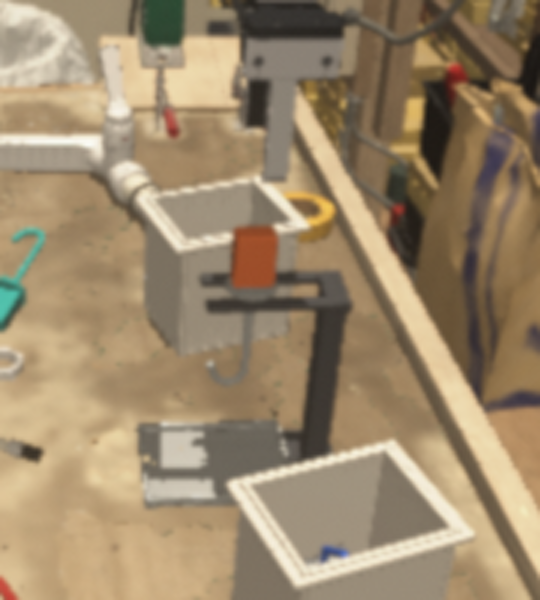

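The gripper is over the rod: grip block at (355,176) in the full side picture, fingers directly above it and clear of the post. Now I'll descend and grip.

Call:
{"api": "move_arm", "payload": {
  "targets": [
    [-0.002,0.001,0.023,0,0,0],
    [-0.002,0.001,0.046,0,0,0],
    [-0.002,0.001,0.07,0,0,0],
    [-0.002,0.001,0.095,0,0,0],
    [-0.002,0.001,0.112,0,0,0]
  ]
}}

```text
time_s: 2.65
ee_pos: [0.5438, -0.0198, 0.2152]
eef_rot: [3.142, -0.002, 3.077]
force: [-0.1, 0.0, -0.0]
grip_width: 0.0938
```

Call:
{"api": "move_arm", "payload": {
  "targets": [
    [0,0,0,0,0,0],
    [0,0,0,0,0,0],
    [0,0,0,0,0,0],
    [0,0,0,0,0,0],
    [0,0,0,0,0,0]
  ],
  "fingers": -1,
  "grip_force": 35
}}

```text
time_s: 3.07
ee_pos: [0.5449, -0.0201, 0.2186]
eef_rot: [-3.142, 0.002, 3.078]
force: [0.1, -0.5, 0.8]
grip_width: 0.0645
```

Call:
{"api": "move_arm", "payload": {
  "targets": [
    [0,0,0,0,0,0],
    [0,0,0,0,0,0],
    [0,0,0,0,0,0],
    [0,0,0,0,0,0],
    [0,0,0,0,0,0]
  ]
}}

```text
time_s: 3.48
ee_pos: [0.5445, -0.0201, 0.2175]
eef_rot: [-3.142, -0.0, 3.078]
force: [-0.1, 0.7, 0.9]
grip_width: 0.0307
```

```bash
python3 - <<'E'
from h import *
o=ctrl.get_obs();print(o['ee_pos'],np.degrees(o['eef_rot']),o['force'],o['grip_width'])
S=ctrl.camera('side')
a,n=cen(mask(S,(3,150,100),(18,255,255),(325,145,385,205)));print(a,n)
cv2.imwrite('pics/s3.png',cv2.resize(S[100:260,290:440],None,fx=3.5,fy=3.5,interpolation=2)[:,:,::-1])
E
```

```text
[ 0.5444852  -0.02006518  0.21747605] [-1.79997764e+02 -1.11450064e-03  1.76369204e+02] [-0.13559243  0.72448538  0.86761993] 0.030656930994408683
[355.16814159 173.71681416] 113
```

View pics/s3.png

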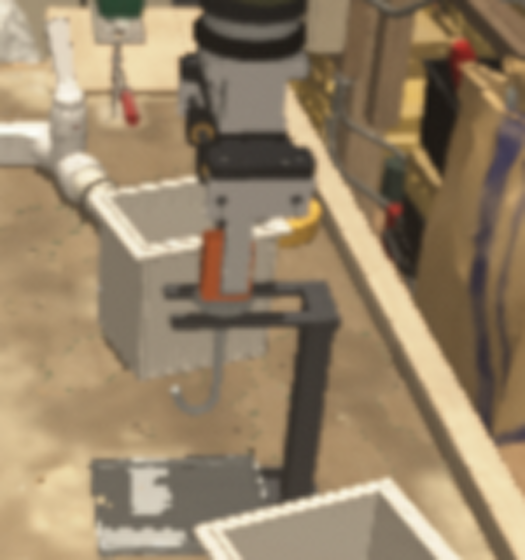

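Before closing finished the opening was 30.7 mm. The rod is upright, the block spans about px 348–362, and the pad sits slightly to +x. I'll finish closing and work out the offset.

Call:
{"api": "move_arm", "payload": {
  "targets": [
    [0,0,0,0,0,0],
    [0,0,0,0,0,0],
    [0,0,0,0,0,0],
    [0,0,0,0,0,0],
    [0,0,0,0,0,0]
  ]
}}

```text
time_s: 3.95
ee_pos: [0.5445, -0.02, 0.2175]
eef_rot: [3.141, 0.0, 3.078]
force: [0.4, 0.7, 0.0]
grip_width: 0.0222
```

```bash
python3 - <<'E'
from h import *
o=ctrl.get_obs();print(o['ee_pos'],np.degrees(o['eef_rot']),o['force'],o['grip_width'])
T=ctrl.camera('top')
S0=cv2.imread('pics/side0.png')[:,:,::-1].copy()
m=mask(S0,(3,130,80),(18,255,255),(335,155,375,195))
print(cv2.boundingRect(m),cv2.minAreaRect(cv2.findNonZero(m)))
def box(c,yaw):
    r=Ro.from_euler('z',yaw,degrees=True)
    return np.array([proj('side',np.array(c)+r.apply([sx*.018,sy*.011,sz*.025])) for sx in(-1,1) for sy in(-1,1) for sz in(-1,1)])
for x in(.536,.540,.544): P=box((x,-.0195,.231),-3.7);print(x,P.min(0),P.max(0),P.mean(0))
E
```

```text
[ 0.54449943 -0.02001327  0.21746378] [1.79994403e+02 2.95628962e-03 1.76369272e+02] [0.3601836  0.7210739  0.04270112] 0.022188198014362278
(347, 156, 28, 29) ((360.5, 170.0), (28.0, 27.0), 90.0)
0.536 [343.79330759 164.9413908 ] [360.47911521 186.63208906] [351.97223598 175.73265896]
0.54 [345.3147603 164.8667209] [362.05551543 186.54774002] [353.52105944 175.65318212]
0.544 [346.8348049  164.79212175] [363.63039629 186.46347033] [355.06841968 175.57378032]
```

The block is gripped (22.2 mm) and centred at x = 0.544. Next: lift 12 mm, pull out of the fork along tool +x, then rise.

Call:
{"api": "move_arm", "payload": {
  "targets": [
    [0,0,-0.006,0,0,0],
    [0,0,-0.012,0,0,0],
    [0.01,0,-0.012,0,0,0],
    [0.03,0,-0.012,0,0,0],
    [0.05,0,-0.012,0,0,0]
  ]
}}

```text
time_s: 4.42
ee_pos: [0.494, -0.017, 0.2297]
eef_rot: [-3.141, -0.0, 3.078]
force: [0.0, -0.6, -2.0]
grip_width: 0.0214
```

Call:
{"api": "move_arm", "payload": {
  "targets": [
    [0.015,0,0,0,0,0],
    [0.03,0,0,0,0,0],
    [0.03,0,-0.03,0,0,0],
    [0.03,0,-0.06,0,0,0],
    [0.03,0,-0.09,0,0,0]
  ]
}}

```text
time_s: 4.83
ee_pos: [0.4641, -0.015, 0.3214]
eef_rot: [-3.141, 0.0, 3.078]
force: [0.9, -0.6, -2.6]
grip_width: 0.0219
```

```bash
python3 - <<'E'
from h import *
o=ctrl.get_obs();print(o['ee_pos'],np.degrees(o['eef_rot']),o['force'],o['grip_width'])
go((.6077,.2333,.32),193.6)
E
```

```text
[ 0.46408742 -0.0150242   0.32135669] [-1.79990438e+02  3.88492182e-03  1.76360842e+02] [ 0.87991587 -0.60410109 -2.58095795] 0.02194387583145504
t 4.83 shift [-0.1276  0.2569  0.0013] turn/30 [-3.000e-04  1.000e-04 -5.746e-01]
```

Call:
{"api": "move_arm", "payload": {
  "targets": [
    [0,0.03,0,0,0,0],
    [-0.012,0.06,0,0,0,-0.1],
    [-0.03,0.09,0,0,0,-0.2],
    [-0.048,0.12,0,0,0,-0.3],
    [-0.064,0.15,0,0,0,-0.4]
  ]
}}

```text
time_s: 5.25
ee_pos: [0.5387, 0.1321, 0.3201]
eef_rot: [-3.141, 0.001, -2.993]
force: [-0.6, -1.3, -2.0]
grip_width: 0.022
```

```bash
python3 - <<'E'
from h import *
o=ctrl.get_obs();print(o['ee_pos'],np.degrees(o['eef_rot']),o['force'],o['grip_width'])
go((.6077,.2333,.32),193.6)
E
```

```text
[0.5386865  0.13211101 0.32008874] [-1.79990533e+02  3.96304145e-02 -1.71491657e+02] [-0.61582124 -1.34167668 -1.96530973] 0.02203297539298425
t 5.25 shift [-0.0832  0.0899  0.0001] turn/30 [-0.0004  0.0013 -0.1697]
```

Call:
{"api": "move_arm", "payload": {
  "targets": [
    [-0.02,0.022,0,0,0,-0.05],
    [-0.042,0.045,0,0,0,-0.1],
    [-0.063,0.068,0,0,0,-0.17],
    [-0.083,0.09,0,0,0,-0.17],
    [-0.083,0.09,0,0,0,-0.17]
  ]
}}

```text
time_s: 5.67
ee_pos: [0.6082, 0.2353, 0.3176]
eef_rot: [3.141, -0.002, -2.904]
force: [-0.3, 0.4, -2.0]
grip_width: 0.022
```

```bash
python3 - <<'E'
from h import *
o=ctrl.get_obs();print(o['ee_pos'],np.degrees(o['eef_rot']),o['force'],o['grip_width'])
go((.6077,.2333,.32),193.6)
S=ctrl.camera('side');T=ctrl.camera('top')
a=cv2.resize(S[60:220,270:420],None,fx=2.6,fy=2.6,interpolation=2);b=cv2.resize(T[120:225,170:270],None,fx=3.96,fy=3.96,interpolation=2)
h=min(len(a),len(b));cv2.imwrite('pics/s4.png',np.hstack([a[:h],b[:h]])[:,:,::-1])
g=o['ee_pos']+[0,0,.0135]; d=Ro.from_euler('z',13.6,degrees=True)
for n,q in(('hb',[-.014,0,-.131]),('tip',[-.031,0,-.107]),('grip',[0,0,0])):print(n,proj('side',g+d.apply(q)))
E
```

```text
[0.60815117 0.23531258 0.31762208] [ 1.79980086e+02 -1.33296282e-01 -1.66371172e+02] [-0.27655709  0.36349539 -1.97496399] 0.021971005952885016
t 5.67 shift [ 0.0009 -0.0018 -0.0024] turn/30 [ 0.0007 -0.0044  0.001 ]
hb [353.39034143 141.29183794]
tip [348.87694225 134.93097361]
grip [360.97154429  99.82842747]
```

View pics/s4.png

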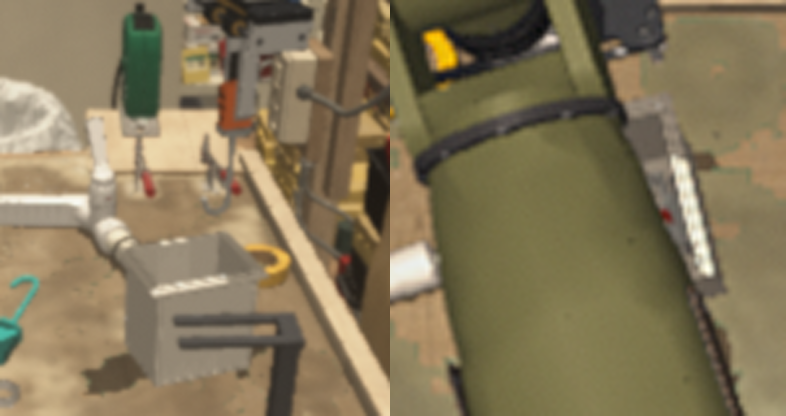

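In the side view the hook is at (352.7,141.5), against a predicted (353.4,141.3). The forward model holds, and the hook is above the far end of the red tank. I'll descend in stages, watching the force.

Call:
{"api": "move_arm", "payload": {
  "targets": [
    [0.001,-0.001,0.018,0,0,0],
    [0.001,-0.001,0.036,0,0,0],
    [0.001,-0.001,0.056,0,0,0],
    [0.001,-0.001,0.076,0,0,0],
    [0.001,-0.001,0.083,0,0,0]
  ]
}}

```text
time_s: 6.18
ee_pos: [0.6053, 0.2293, 0.2344]
eef_rot: [-3.141, -0.003, -2.908]
force: [0.3, -0.6, -2.0]
grip_width: 0.022
```

Call:
{"api": "move_arm", "payload": {
  "targets": [
    [0,0,0,0,0,0],
    [0,0,0,0,0,0],
    [0,0,0,0,0,0],
    [0,0,0,0,0,0],
    [0,0,0,0,0,0]
  ]
}}

```text
time_s: 6.6
ee_pos: [0.6065, 0.2306, 0.2375]
eef_rot: [3.142, 0.001, -2.907]
force: [0.1, -0.5, -2.6]
grip_width: 0.0219
```

```bash
python3 - <<'E'
from h import *
o=ctrl.get_obs();print(o['ee_pos'],np.degrees(o['eef_rot']),o['force'],o['grip_width'])
go((.6077,.2333,.1705),193.6)
E
```

```text
[0.60650815 0.23058982 0.23749403] [ 1.79995971e+02  8.36751548e-02 -1.66531881e+02] [ 0.09603593 -0.47315688 -2.56745406] 0.02193878567981358
t 6.6 shift [-0.0017  0.0024  0.067 ] turn/30 [ 0.0001  0.0028 -0.0044]
```

Call:
{"api": "move_arm", "payload": {
  "targets": [
    [-0.001,0.002,0.01,0,0,0],
    [-0.001,0.002,0.02,0,0,0],
    [-0.001,0.002,0.03,0,0,0],
    [-0.001,0.002,0.04,0,0,0],
    [-0.001,0.002,0.045,0,0,0]
  ]
}}

```text
time_s: 7.02
ee_pos: [0.6062, 0.2326, 0.189]
eef_rot: [-3.141, -0.003, -2.906]
force: [-1.1, 0.1, -2.2]
grip_width: 0.0218
```

```bash
python3 - <<'E'
from h import *
o=ctrl.get_obs();print(o['ee_pos'],np.degrees(o['eef_rot']),o['force'],o['moment'],o['grip_width'])
go((.6077,.2333,.1705),193.6)
E
```

```text
[0.6062203  0.2325854  0.18899118] [-1.79985875e+02 -1.53042126e-01 -1.66525612e+02] [-1.06421255  0.0544462  -2.16817872] [ 0.02804948 -0.0216928   0.00706729] 0.021809567556773695
t 7.02 shift [-0.0017  0.0004  0.0185] turn/30 [-0.0005 -0.0051 -0.0042]
```

Call:
{"api": "move_arm", "payload": {
  "targets": [
    [-0.001,0,0.006,0,0,0],
    [-0.001,0,0.012,0,0,0],
    [-0.001,0,0.018,0,0,0],
    [-0.001,0,0.021,0,0,0],
    [-0.001,0,0.021,0,0,0]
  ]
}}

```text
time_s: 7.43
ee_pos: [0.6075, 0.2329, 0.1696]
eef_rot: [-3.142, -0.001, -2.906]
force: [0.0, -0.4, -1.4]
grip_width: 0.0219
```

Call:
{"api": "move_arm", "payload": {
  "targets": [
    [0,0,0,0,0,0],
    [0,0,0,0,0,0],
    [0,0,0,0,0,0],
    [0,0,0,0,0,0],
    [0,0,0,0,0,0]
  ]
}}

```text
time_s: 7.85
ee_pos: [0.6078, 0.233, 0.1707]
eef_rot: [3.142, 0.0, -2.907]
force: [-0.5, 0.4, -2.6]
grip_width: 0.0217
```

```bash
python3 - <<'E'
from h import *
o=ctrl.get_obs();print(o['ee_pos'],np.degrees(o['eef_rot']),o['force'],o['moment'],o['grip_width'])
go((.6077-.032*.972,.2333-.032*.235,.1705),193.6)
S=ctrl.camera('side');cv2.imwrite('pics/s5.png',cv2.resize(S[80:230,290:420],None,fx=4,fy=4,interpolation=2)[:,:,::-1])
E
```

```text
[0.60784151 0.23300685 0.17067467] [ 1.79997966e+02  2.12476892e-02 -1.66533081e+02] [-0.49941898  0.44193801 -2.61357092] [ 0.03767508  0.0453746  -0.04490639] 0.021680191594731106
t 7.85 shift [0.0321 0.0002 0.0002] turn/30 [ 0.0001  0.0007 -0.0044]
```

View pics/s5.png

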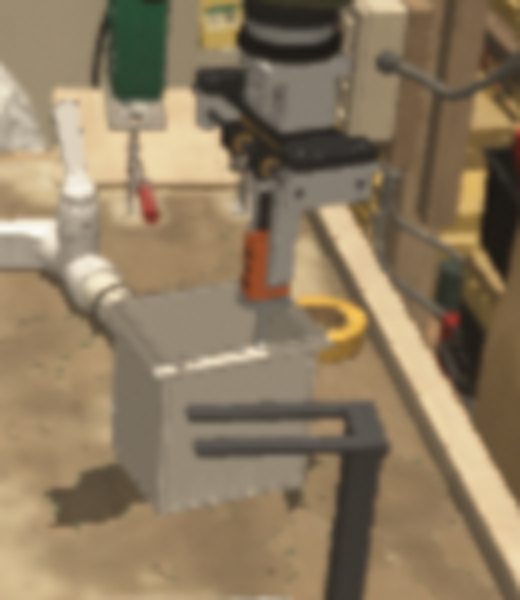

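The rod is down in the tank with no contact force. Block at about px (355,147), collar above the rim. Now I'll slide the hook 32 mm under the handle.

Call:
{"api": "move_arm", "payload": {
  "targets": [
    [0.007,0,0,0,0,0],
    [0.014,0,0,0,0,0],
    [0.021,0,0,0,0,0],
    [0.028,0,0,0,0,0],
    [0.032,0,0,0,0,0]
  ]
}}

```text
time_s: 8.32
ee_pos: [0.5757, 0.2254, 0.1707]
eef_rot: [-3.142, 0.0, -2.906]
force: [1.0, -0.2, -1.6]
grip_width: 0.0221
```

Call:
{"api": "move_arm", "payload": {
  "targets": [
    [0,0,0,0,0,0],
    [0,0,-0.005,0,0,0],
    [0,0,-0.01,0,0,0],
    [0,0,-0.015,0,0,0],
    [0,0,-0.02,0,0,0]
  ]
}}

```text
time_s: 8.73
ee_pos: [0.5769, 0.2256, 0.1912]
eef_rot: [3.142, 0.0, -2.907]
force: [-0.7, 0.1, -3.8]
grip_width: 0.0218
```

Call:
{"api": "move_arm", "payload": {
  "targets": [
    [0,0,-0.005,0,0,0],
    [0,0,-0.01,0,0,0],
    [0,0,-0.015,0,0,0],
    [0,0,-0.02,0,0,0],
    [0,0,-0.02,0,0,0]
  ]
}}

```text
time_s: 9.15
ee_pos: [0.577, 0.2256, 0.2117]
eef_rot: [3.141, 0.001, -2.906]
force: [0.0, 0.2, -2.8]
grip_width: 0.0218
```

```bash
python3 - <<'E'
from h import *
o=ctrl.get_obs();print(o['ee_pos'],np.degrees(o['eef_rot']),o['force'],o['moment'],o['grip_width'])
E
```

```text
[0.5769624  0.22561718 0.21168591] [ 1.79994054e+02  8.39585076e-02 -1.66530073e+02] [ 0.03591895  0.22105114 -2.8374052 ] [-0.04720719 -0.01559972  0.01120101] 0.021819543897468173
```

Call:
{"api": "move_arm", "payload": {
  "targets": [
    [0,0,-0.01,0,0,0],
    [0,0,-0.02,0,0,0],
    [0,0,-0.03,0,0,0],
    [0,0,-0.04,0,0,0],
    [0,0,-0.05,0,0,0]
  ]
}}

```text
time_s: 9.57
ee_pos: [0.5767, 0.2256, 0.2619]
eef_rot: [3.142, 0.001, -2.906]
force: [-0.5, -0.1, -3.5]
grip_width: 0.0219
```

Call:
{"api": "move_arm", "payload": {
  "targets": [
    [0,0,-0.01,0,0,0],
    [0,0,-0.02,0,0,0],
    [0,0,-0.03,0,0,0],
    [0,0,-0.04,0,0,0],
    [0,0,-0.05,0,0,0]
  ]
}}

```text
time_s: 9.98
ee_pos: [0.5766, 0.2255, 0.3115]
eef_rot: [-3.142, 0.0, -2.907]
force: [-0.2, -0.4, -2.9]
grip_width: 0.0219
```

Call:
{"api": "move_arm", "payload": {
  "targets": [
    [0,0,-0.01,0,0,0],
    [0,0,-0.02,0,0,0],
    [0,0,-0.03,0,0,0],
    [0,0,-0.04,0,0,0],
    [0,0,-0.05,0,0,0]
  ]
}}

```text
time_s: 10.4
ee_pos: [0.5766, 0.2255, 0.3615]
eef_rot: [3.142, 0.0, -2.906]
force: [-0.5, -0.1, -2.4]
grip_width: 0.0219
```

Call:
{"api": "move_arm", "payload": {
  "targets": [
    [0,0,0,0,0,0],
    [0,0,0,0,0,0],
    [0,0,0,0,0,0],
    [0,0,0,0,0,0],
    [0,0,0,0,0,0]
  ]
}}

```text
time_s: 10.82
ee_pos: [0.5766, 0.2255, 0.3599]
eef_rot: [-3.142, -0.001, -2.906]
force: [-0.6, -0.5, -2.9]
grip_width: 0.0215
```

```bash
python3 - <<'E'
from h import *
S=ctrl.camera('side');cv2.imwrite('pics/s6.png',cv2.resize(S[60:220,290:420],None,fx=3.7,fy=3.7,interpolation=2)[:,:,::-1])
o=ctrl.get_obs();print(o['ee_pos'],np.degrees(o['eef_rot']),o['force'],o['moment'],o['grip_width'])
hb=o['ee_pos']+[0,0,.0135-.131]-Ro.from_euler('z',13.5,degrees=True).apply([.014,0,0]);print(hb,proj('side',hb+[0,0,.007]))
E
```

```text
[0.57658185 0.225514   0.35997884] [-1.79996360e+02 -4.53479004e-02 -1.66529037e+02] [-0.85068656  0.39213794 -4.17341699] [ 0.03485626 -0.05100292  0.00406407] 0.02143717570322569
[0.56296867 0.22224577 0.24247884] [344.85358725 128.19579725]
```

View pics/s6.png

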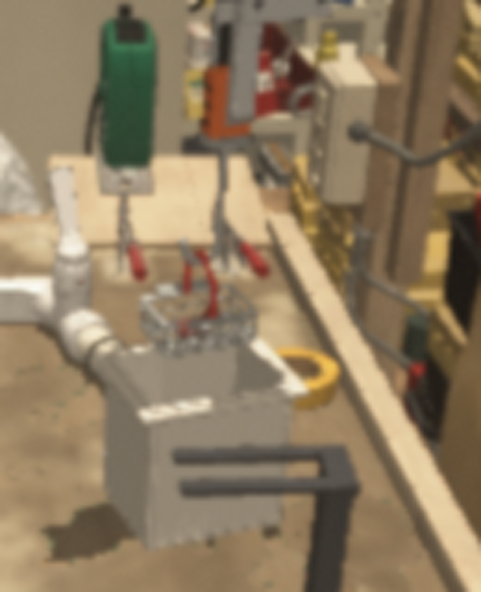

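The red basket hangs from the hook (handle at about px (344,128), predicted (344.9,128)), clear of the rim. I'll move back in x first so it passes clear of the fork.

Call:
{"api": "move_arm", "payload": {
  "targets": [
    [0.004,0,-0.002,0,0,0],
    [0.011,0,-0.005,0,0,0],
    [0.021,0,-0.008,0,0,0],
    [0.033,0,-0.01,0,0,0],
    [0.046,0,-0.01,0,0,0]
  ]
}}

```text
time_s: 11.28
ee_pos: [0.531, 0.2146, 0.3711]
eef_rot: [3.141, 0.001, -2.907]
force: [0.7, 0.6, -2.8]
grip_width: 0.0219
```

Call:
{"api": "move_arm", "payload": {
  "targets": [
    [0.013,0,0,0,0,0],
    [0.026,-0.002,0,0,0,0],
    [0.037,-0.006,0,0,0,0],
    [0.046,-0.013,0,0,0,0],
    [0.052,-0.022,0,0,0,0]
  ]
}}

```text
time_s: 11.7
ee_pos: [0.4852, 0.181, 0.3712]
eef_rot: [3.141, 0.001, -2.906]
force: [0.2, -0.5, -2.9]
grip_width: 0.0217
```

```bash
python3 - <<'E'
from h import *
o=ctrl.get_obs();print(o['ee_pos'],np.degrees(o['eef_rot']),o['force'],o['grip_width'])
go((.4647,-.0149,.36),176.37)
E
```

```text
[0.48523592 0.18101932 0.37115533] [ 1.79990532e+02  6.00227242e-02 -1.66485382e+02] [ 0.19752934 -0.4894848  -2.88189753] 0.021657886689489175
t 11.7 shift [ 0.0658 -0.1857  0.0111] turn/30 [0.0006 0.0019 0.5715]
```

Call:
{"api": "move_arm", "payload": {
  "targets": [
    [0.005,-0.011,0,0,0,0.02],
    [0.01,-0.023,0,0,0,0.05],
    [0.015,-0.036,0,0,0,0.09],
    [0.02,-0.05,0,0,0,0.14],
    [0.025,-0.064,0,0,0,0.19]
  ]
}}

```text
time_s: 12.12
ee_pos: [0.477, 0.1117, 0.3704]
eef_rot: [-3.141, -0.0, -3.009]
force: [0.1, -0.6, -3.5]
grip_width: 0.0218
```

```bash
python3 - <<'E'
from h import *
go((.4647,-.0149,.36),176.37)
E
```

```text
t 12.12 shift [ 0.029  -0.1239  0.0104] turn/30 [-2.000e-04 -0.000e+00  3.749e-01]
```

Call:
{"api": "move_arm", "payload": {
  "targets": [
    [0.003,-0.014,0,0,0,0.06],
    [0.007,-0.028,0,0,0,0.12],
    [0.01,-0.042,0,0,0,0.18],
    [0.014,-0.056,0,0,0,0.24],
    [0.017,-0.07,0,0,0,0.29]
  ]
}}

```text
time_s: 12.53
ee_pos: [0.4694, 0.04, 0.3705]
eef_rot: [-3.142, 0.0, 3.122]
force: [0.1, -0.2, -3.2]
grip_width: 0.0218
```

```bash
python3 - <<'E'
from h import *
go((.4647,-.0149,.36),176.37)
E
```

```text
t 12.53 shift [ 0.0037 -0.055   0.0105] turn/30 [-0.0002  0.0001  0.0839]
```

Call:
{"api": "move_arm", "payload": {
  "targets": [
    [0.001,-0.013,0.001,0,0,0.03],
    [0.002,-0.025,0.002,0,0,0.055],
    [0.003,-0.036,0.004,0,0,0.075],
    [0.004,-0.045,0.006,0,0,0.084],
    [0.004,-0.051,0.009,0,0,0.084]
  ]
}}

```text
time_s: 12.95
ee_pos: [0.4647, -0.0106, 0.3614]
eef_rot: [-3.141, 0.0, 3.08]
force: [-0.5, 0.5, -3.3]
grip_width: 0.022
```

Call:
{"api": "move_arm", "payload": {
  "targets": [
    [0,-0.003,0.002,0,0,0],
    [0,-0.004,0.004,0,0,0],
    [0,-0.004,0.006,0,0,0],
    [0,-0.004,0.01,0,0,0],
    [0,-0.004,0.015,0,0,0]
  ]
}}

```text
time_s: 13.37
ee_pos: [0.4647, -0.013, 0.3462]
eef_rot: [3.142, 0.0, 3.082]
force: [0.9, 0.1, -3.1]
grip_width: 0.0219
```

Call:
{"api": "move_arm", "payload": {
  "targets": [
    [0,0,0.007,0,0,0],
    [0,0,0.014,0,0,0],
    [0,0,0.021,0,0,0],
    [0,0,0.028,0,0,0],
    [0,0,0.035,0,0,0]
  ]
}}

```text
time_s: 13.78
ee_pos: [0.4646, -0.0133, 0.3106]
eef_rot: [-3.142, -0.0, 3.082]
force: [0.2, 0.1, -2.8]
grip_width: 0.0221
```

Call:
{"api": "move_arm", "payload": {
  "targets": [
    [0,0,0.007,0,0,0],
    [0,0,0.014,0,0,0],
    [0,0,0.021,0,0,0],
    [0,0,0.028,0,0,0],
    [0,0,0.035,0,0,0]
  ]
}}

```text
time_s: 14.2
ee_pos: [0.4646, -0.0134, 0.2758]
eef_rot: [-3.142, 0.0, 3.081]
force: [0.0, -0.1, -4.3]
grip_width: 0.0212
```

```bash
python3 - <<'E'
from h import *
o=ctrl.get_obs();print(o['ee_pos'],np.degrees(o['eef_rot']),o['force'],o['grip_width'])
go((.4647,-.0149,.2295),176.37)
E
```

```text
[ 0.46460696 -0.01335581  0.27576028] [-1.79999595e+02  1.05403834e-03  1.76545834e+02] [ 0.03379635 -0.12569229 -4.31091153] 0.021197431766837554
t 14.2 shift [-0.0002 -0.0015  0.0463] turn/30 [-0.      0.      0.0059]
```

Call:
{"api": "move_arm", "payload": {
  "targets": [
    [0,-0.0015,0.009,0,0,0.005],
    [0,-0.0015,0.018,0,0,0.005],
    [0,-0.0015,0.028,0,0,0.005],
    [0,-0.0015,0.037,0,0,0.005],
    [0,-0.0015,0.046,0,0,0.005]
  ]
}}

```text
time_s: 14.62
ee_pos: [0.4644, -0.0148, 0.2294]
eef_rot: [3.142, -0.0, 3.079]
force: [1.2, -0.4, -3.6]
grip_width: 0.0219
```

Call:
{"api": "move_arm", "payload": {
  "targets": [
    [0,0,0,0,0,0],
    [0,0,0,0,0,0],
    [0,0,0,0,0,0],
    [0,0,0,0,0,0],
    [0,0,0,0,0,0]
  ]
}}

```text
time_s: 15.03
ee_pos: [0.4647, -0.0148, 0.2309]
eef_rot: [-3.142, 0.001, 3.079]
force: [0.8, -0.4, -3.1]
grip_width: 0.0216
```

```bash
python3 - <<'E'
from h import *
S=ctrl.camera('side');cv2.imwrite('pics/s7.png',cv2.resize(S[120:280,280:410],None,fx=3.7,fy=3.7,interpolation=2)[:,:,::-1])
o=ctrl.get_obs();print(o['ee_pos'],np.degrees(o['eef_rot']),o['force'],o['grip_width'])
go((.5445,-.020,.2295),176.37)
E
```

```text
[ 0.46465405 -0.0148359   0.2307964 ] [-1.79998447e+02  3.75190517e-02  1.76399863e+02] [ 0.51808391 -0.256843   -4.41138015] 0.02154297127670499
t 15.08 shift [-0.08   -0.0001  0.0013] turn/30 [-0.0001  0.0013  0.001 ]
```

View pics/s7.png

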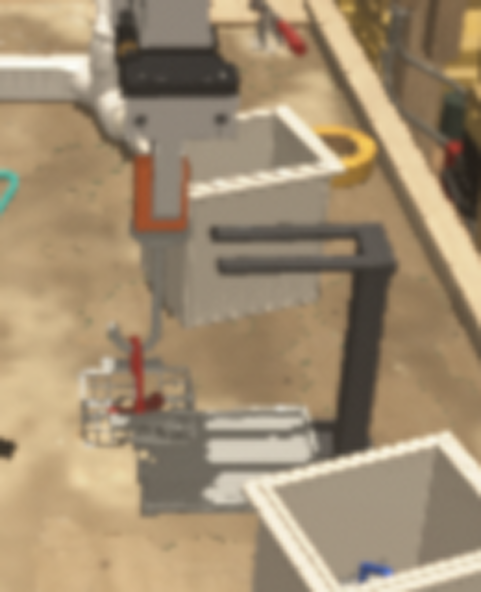

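The basket hangs level in the hook in front of the fork (handle at about px (317,218)), and the collar is above prong height. Entering the slot slowly.

Call:
{"api": "move_arm", "payload": {
  "targets": [
    [-0.003,0,0,0,0,0],
    [-0.008,0,0,0,0,0],
    [-0.015,0,0,0,0,0],
    [-0.022,0,0,0,0,0],
    [-0.03,0,0,0,0,0]
  ]
}}

```text
time_s: 15.5
ee_pos: [0.4953, -0.0168, 0.2304]
eef_rot: [3.142, -0.0, 3.079]
force: [-0.1, 0.4, -3.6]
grip_width: 0.022
```

Call:
{"api": "move_arm", "payload": {
  "targets": [
    [-0.008,0,0,0,0,0],
    [-0.016,0,0,0,0,0],
    [-0.024,0,0,0,0,0],
    [-0.032,0,0,0,0,0],
    [-0.038,0,0,0,0,0]
  ]
}}

```text
time_s: 15.92
ee_pos: [0.5333, -0.0192, 0.2303]
eef_rot: [3.142, -0.0, 3.079]
force: [0.2, -0.1, -3.1]
grip_width: 0.0217
```

Call:
{"api": "move_arm", "payload": {
  "targets": [
    [-0.005,0,0,0,0,0],
    [-0.009,0,0,0,0,0],
    [-0.012,0,0,0,0,0],
    [-0.012,0,0.002,0,0,0],
    [-0.012,0,0.004,0,0,0]
  ]
}}

```text
time_s: 16.33
ee_pos: [0.5443, -0.0199, 0.2263]
eef_rot: [-3.142, 0.0, 3.079]
force: [-0.6, -0.2, -3.1]
grip_width: 0.0219
```

```bash
python3 - <<'E'
from h import *
S=ctrl.camera('side')
o=ctrl.get_obs();print(o['ee_pos'],np.degrees(o['eef_rot']),o['force'],o['moment'],o['grip_width'])
go((.5445,-.020,.2175),176.37)
E
```

```text
[ 0.54406257 -0.0198146   0.22580859] [ 1.79998815e+02 -4.03967107e-02  1.76401428e+02] [ 0.07339626 -0.26673643 -3.9272758 ] [ 0.01139631 -0.01494678  0.02671211] 0.0218685804198193
t 16.38 shift [-0.0005 -0.0002  0.0083] turn/30 [ 0.     -0.0013  0.001 ]
```

Call:
{"api": "move_arm", "payload": {
  "targets": [
    [0,0,0.002,0,0,0],
    [0,0,0.004,0,0,0],
    [0,0,0.006,0,0,0],
    [0,0,0.007,0,0,0],
    [0,0,0.008,0,0,0]
  ]
}}

```text
time_s: 16.8
ee_pos: [0.5443, -0.0198, 0.2183]
eef_rot: [-3.142, -0.0, 3.079]
force: [0.1, -0.1, -2.8]
grip_width: 0.0218
```

Call:
{"api": "move_arm", "payload": {
  "targets": [
    [0,0,0.0005,0,0,0],
    [0,0,0.0005,0,0,0],
    [0,0,0.0005,0,0,0],
    [0,0,0.0005,0,0,0],
    [0,0,0.0005,0,0,0]
  ]
}}

```text
time_s: 17.22
ee_pos: [0.5444, -0.0199, 0.218]
eef_rot: [-3.142, 0.0, 3.079]
force: [-0.2, 0.6, -3.2]
grip_width: 0.0216
```

Call:
{"api": "move_arm", "payload": {
  "targets": [
    [0,0,0,0,0,0],
    [0,0,0,0,0,0],
    [0,0,0,0,0,0],
    [0,0,0,0,0,0],
    [0,0,0,0,0,0]
  ]
}}

```text
time_s: 17.63
ee_pos: [0.5444, -0.0198, 0.218]
eef_rot: [-3.142, 0.0, 3.079]
force: [0.0, 0.4, -3.0]
grip_width: 0.0219
```

Call:
{"api": "move_arm", "payload": {
  "targets": [
    [0,0,0,0,0,0],
    [0,0,0,0,0,0],
    [0,0,0,0,0,0],
    [0,0,0,0,0,0],
    [0,0,0,0,0,0]
  ]
}}

```text
time_s: 18.05
ee_pos: [0.5444, -0.0199, 0.218]
eef_rot: [-3.142, 0.0, 3.079]
force: [-0.3, -0.9, -2.6]
grip_width: 0.0217
```

Call:
{"api": "move_arm", "payload": {
  "targets": [
    [0,0,0.0003,0,0,0],
    [0,0,0.0006,0,0,0],
    [0,0,0.001,0,0,0],
    [0,0,0.001,0,0,0],
    [0,0,0.001,0,0,0]
  ]
}}

```text
time_s: 18.47
ee_pos: [0.5444, -0.0199, 0.2174]
eef_rot: [-3.142, 0.001, 3.079]
force: [-2.4, -0.0, 3.2]
grip_width: 0.0217
```

Call:
{"api": "move_arm", "payload": {
  "targets": [
    [0,0,0,0,0,0],
    [0,0,0,0,0,0],
    [0,0,0,0,0,0],
    [0,0,0,0,0,0],
    [0,0,0,0,0,0]
  ]
}}

```text
time_s: 18.88
ee_pos: [0.5444, -0.0199, 0.2174]
eef_rot: [-3.142, 0.001, 3.079]
force: [-3.1, 0.5, 5.5]
grip_width: 0.0215
```

```bash
python3 - <<'E'
from h import *
S=ctrl.camera('side');cv2.imwrite('pics/s8.png',cv2.resize(S[120:280,310:440],None,fx=3.7,fy=3.7,interpolation=2)[:,:,::-1])
o=ctrl.get_obs();print(o['ee_pos'],o['force'],o['grip_width'])
E
```

```text
[ 0.54442201 -0.01985402  0.21740746] [-3.33930516 -0.07501957  5.08613357] 0.02182043601540021
```

View pics/s8.png

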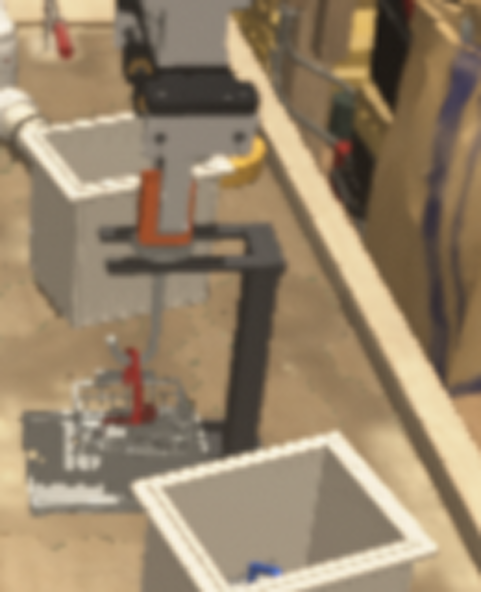

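The collar is seated (the force has reversed to +5 N) and the basket hangs level over the tray. I'll ease off the load, then open and retreat upward.

Call:
{"api": "move_arm", "payload": {
  "targets": [
    [0,0,-0.0004,0,0,0],
    [0,0,-0.0004,0,0,0],
    [0,0,-0.0004,0,0,0],
    [0,0,-0.0004,0,0,0],
    [0,0,-0.0004,0,0,0]
  ],
  "grip_force": 10
}}

```text
time_s: 19.35
ee_pos: [0.5444, -0.0199, 0.2174]
eef_rot: [-3.142, 0.0, 3.079]
force: [-1.1, 0.3, 3.1]
grip_width: 0.0218
```

Call:
{"api": "move_arm", "payload": {
  "targets": [
    [0,0,0,0,0,0],
    [0,0,0,0,0,0],
    [0,0,0,0,0,0],
    [0,0,0,0,0,0],
    [0,0,0,0,0,0]
  ],
  "fingers": 0.2
}}

```text
time_s: 19.77
ee_pos: [0.5444, -0.0198, 0.2172]
eef_rot: [-3.142, -0.0, 3.079]
force: [-0.4, -0.1, -0.3]
grip_width: 0.0516
```

Call:
{"api": "move_arm", "payload": {
  "targets": [
    [0,0,0,0,0,0],
    [0,0,0,0,0,0],
    [0,0,0,0,0,0],
    [0,0,0,0,0,0],
    [0,0,0,0,0,0]
  ]
}}

```text
time_s: 20.18
ee_pos: [0.5444, -0.0199, 0.2173]
eef_rot: [-3.142, -0.0, 3.079]
force: [-0.2, -0.4, -0.2]
grip_width: 0.0563
```

Call:
{"api": "move_arm", "payload": {
  "targets": [
    [0,0,-0.01,0,0,0],
    [0,0,-0.025,0,0,0],
    [0,0,-0.045,0,0,0],
    [0,0,-0.07,0,0,0],
    [0,0,-0.1,0,0,0]
  ]
}}

```text
time_s: 20.6
ee_pos: [0.5439, -0.0198, 0.3184]
eef_rot: [3.142, -0.001, 3.079]
force: [0.6, -0.4, -0.3]
grip_width: 0.056
```

Call:
{"api": "move_arm", "payload": {
  "targets": [
    [0.02,0,-0.02,0,0,0],
    [0.05,0,-0.04,0,0,0],
    [0.08,0,-0.06,0,0,0],
    [0.1,0,-0.06,0,0,0],
    [0.1,0,-0.06,0,0,0]
  ]
}}

```text
time_s: 21.02
ee_pos: [0.4424, -0.0134, 0.3803]
eef_rot: [-3.141, 0.005, 3.079]
force: [0.8, -0.7, 0.4]
grip_width: 0.0565
```

Call:
{"api": "move_arm", "payload": {
  "targets": [
    [0,0,0,0,0,0],
    [0,0,0,0,0,0],
    [0,0,0,0,0,0],
    [0,0,0,0,0,0],
    [0,0,0,0,0,0]
  ]
}}

```text
time_s: 21.43
ee_pos: [0.445, -0.0136, 0.3768]
eef_rot: [3.142, -0.001, 3.079]
force: [-0.1, -0.0, -0.2]
grip_width: 0.0566
```

```bash
python3 - <<'E'
from h import *
S=ctrl.camera('side');T=ctrl.camera('top')
a=cv2.resize(S[140:280,300:430],None,fx=3.6,fy=3.6,interpolation=2)
m=mask(S,(3,150,100),(18,255,255),(325,145,385,205)); print('block',cv2.boundingRect(m),cen(m))
bt=mask(T,(100,120,60),(130,255,255),(348,132,408,198));T0=cv2.imread('pics/top0.png')[:,:,::-1].copy()
print('blue',cen(bt),cen(mask(T0,(100,120,60),(130,255,255),(348,132,408,198))))
S2=ctrl.camera('side');r=lambda s:cen(mask(s,(172,120,60),(180,255,255),(320,200,370,245))|mask(s,(0,150,60),(5,255,255),(320,200,370,245)));print('red',r(S),r(S2))
cv2.imwrite('pics/s9.png',a[:,:,::-1]);print(ctrl.get_obs()['time_s'])
E
```

```text
block (348, 156, 34, 30) (array([356.49480969, 174.02768166]), 289)
blue (array([374.35526316, 170.60526316]), 76) (array([374.32467532, 170.66233766]), 77)
red (array([346.51162791, 224.72093023]), 43) (array([346.51162791, 224.72093023]), 43)
21.5833
```

View pics/s9.png

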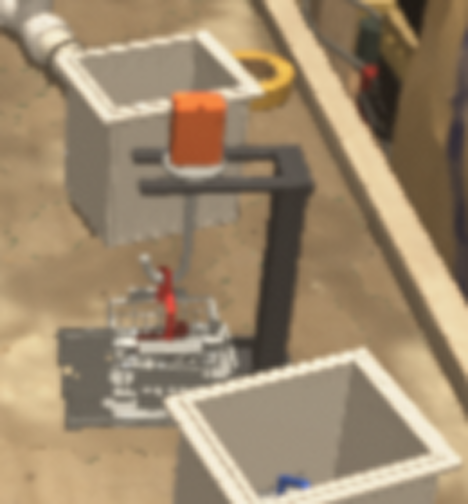

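The rod stands nearly upright in the fork (block at about px (355,176)). The basket hangs at rest from the hook by its handle at about px (346,225), clear of the tray.

```bash
python3 -c "
from station import ctrl
print(ctrl.hand_in())"
```

```text
the job is handed in; nothing more can be done
None
```

The red basket is out of its tank and hanging from the hook over the drip tray, with the rod back in the fork. I handed the job in at about 21.6 s of the 67 s allowed; the hand-in gives no verdict.

- **What I did:** I took the rod out of the fork, lowered the hook beside the red handle and slid it under. I then lifted the basket out, with its handle at about 0.25 m, brought the rod back into the slot from the -x side, set the collar down and let go.
- **Rod:** in the last pictures it stands in the fork with the collar on the prongs, leaning by what looks like 2–3 degrees. I judged the tilt by eye.
- **Red basket:** it hangs by its handle clear of the tray and did not move between two successive frames. Its clearance over the tray was also judged by eye.
- **Blue basket:** its blue pixels moved less than 0.1 pixel from the first picture.
- **Robot:** the gripper is about 10 cm back from the rod and 16 cm higher than where it let go, and the force reading is near zero. The largest reading I saw was about 6 N, while seating the collar.

No check failed or disagreed.

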